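Find the hidden catch of the display case and pop its lid

ROBOT

A 6-joint arm with a two-finger parallel gripper is mounted at the origin on the work surface. World frame = base frame: x ahead of the robot, y to its left, z up, the work surface at z = 0. Lengths are in m, angles in degrees, forces in N, time in s.
With the tool pointing down it reaches from about 0.3 to 0.75 m from the base axis. Payload 8.5 kg.
Tool frame: the origin (TCP) lies on the centre line of the jaws, within the pads' length; the fingertips stand 22 mm ahead of it and the grasp point (between the pads) lies 3 mm ahead of it (env.tip_reach is the distance from the TCP to the fingertips, in m); y points along the fingers, z is the direction in which the jaws open and shut, and the axes are right-handed (so a half turn about y gives the same grasp; the last joint's range is limited). The gripper opens to 85 mm and grips with 20 to 120 N. Pads are 22 mm wide; open, the fingers measure 114 mm over their backs; the gripper's body (76 mm by 85 mm) begins 54 mm behind the grasp point. The pads swing forward as they close: fully open they stand 13 mm farther back than shut.
Start: joints at [64.784, 21.807, 74.336, -0, 83.858, -12.336], TCP at [0.123, 0.536, 0.253] pointing down, gripper open.
Joint ranges: [-178.18, 178.18], [-50.72, 133.34], [12.68, 142.11], [-81.47, 261.47], [9.98, 163.14], [-165.26, 165.26]. Speed limits (degrees/s): [136.94, 136.94, 180, 180, 180, 180].

INTERFACE

Orientations are given as a 3x3 rotation matrix whose columns are the frame's x, y, z axes.
In Python, from rig import env, get_image gives the robot as it stands. The module is installed in compiled form; this text tells all that it offers.
- The arm moves only by the tool carry_out, never from a script. Its argument "targets" is a list that holds one entry, the list of rows, each a list of 7 numbers: the closure, from 0 (fully open) to 1 (shut), then the shift along the world's x, y, z in mm, then the turn, a rotation vector about the world's x, y, z in degrees. In form: [[[claw, dx, dy, dz, ax, ay, az], ...]]. A call has 1 to 20 rows; each row is the pose to reach, as a shift and turn from the pose commanded when the call began; what a row does not reach only later rows make up. A row lasts 1/12 s, in which the tool goes at most 41.7 mm and 7.16 degrees, less where a joint would pass 70% of its speed; a pose out of reach is approached as far as the arm can. A call with a gripper value outside its range is refused whole. The fingers move at their own pace and stop on an object; "squeeze" is the grip in N (left out, the last holds). Time passes only in rows, so rows that repeat a pose let the fingers close. It gives the time, the measured TCP pose, the force and the opening at its end, in the units of the state.
- env.observe(): the state, without advancing time (a new reading comes with each control period).
- get_image(name): name is "scene" or "top"; returns a dict with "img" (400x640x3 uint8, red, green, blue), "fx", "fy", "cx", "cy" (pixels), "rvec" (rotation vector, rad) and "tvec" (3), from world to camera coordinates, as OpenCV has them. Camera axes: x right, y down, z forward; pixel columns grow to the right and rows downward; lengths in m; the calibration is good to about 2 mm. A picture is of the moment at which its call begins. There is no depth.
- env.close_job(): hands the job in, once; it reports no verdict.
The state is a dict: "time_s": time; "q": joint angles; "qvel": joint speeds; "joint_efforts": joint torques, N m; "position": TCP position; "tool_rot": TCP orientation; "ft_force": force on the tool from outside, world axes, zero at the start; "wrist_torque": the same for the moment, N m; "grip_width": finger opening in m.
Only numpy, scipy, OpenCV 4.12 (cv2) and the standard library are available. Lean on these libraries where they do the work, as an engineer would, in place of code of your own. Each camera call takes 0.05 s, during which the arm holds its last target.

TASK

The low glass-topped display case is shut by a concealed catch: a finger groove somewhere along the top of its front rail (the side facing the robot), with a spring plate as its bottom. Run a fingertip gently along the rail until it drops into the groove, press the plate down until the lid pops ajar by itself, then take the finger away. Do not prise or lift the lid or lean on it, and leave the goods on the table where they are.

Things in the scene. Friction and masses are not known exactly. Their poses are not given: they have to be found in the camera images.
- case: display case, 470 mm wide (its y), 260 mm deep (its x), 90 mm high, fixed to the table: aluminium frame, glazed lid and sides. Origin at the centre of its underside; x points away from the robot, from the front rail to the hinges, y to the left along the rail, z up
- rail (a point): middle of the front rail's flat top, 90 mm above the table; axes as case. The top is 40 mm wide: front face at x = -20 mm, the lid's frame, level with it, begins at +21 mm. It carries 60 mm clip-in plastic covers that look alike; one, different each time, has the groove. Groove centre: anywhere from y = -165 to +165 mm
- rail_left (a point): left end of the rail's covers: on the rail's top, 195 mm to the left (+y) of rail. The groove is a plain hollow, 50 mm long along the rail, reaching from the front face (open there) 35 mm back, x = -20 to +15 mm. Its bottom, the spring plate, lies 10 mm below the rail's top
- rail_right (a point): right end of the rail's covers: on the rail's top, 195 mm to the right (-y) of rail; beyond both ends moulded corner pieces 40 mm long, level with the rail
- catch (a joint): how far the spring plate in the groove is pressed down, m: 0 at rest, 0.007 at its stop. It goes straight down; about 2 N start it and 6.5 N hold it at the stop; it springs back when let go. The lid comes free at about 0.005
- lid (a joint): opening of the glass lid about its hinges along the back edge, rad: 0 shut, held by the catch. Freed, its springs raise it to about 0.12 within a second (the front edge then stands some 25 mm above the rail) and keep it there
- tape_roll: bystander, leave it: roll of paper tape lying flat, 92 mm across, 24 mm high, near the front of the case; origin under its centre
- spatula: bystander, leave it: spatula about 240 mm long lying in front of the case; origin on its underside near the middle
- bowl: bystander, leave it: small round bowl 100 mm across, 42 mm high, in front of the case; origin under its centre
- mug: bystander, leave it: mug 82 mm across, 92 mm high, to the right of the case; origin under its centre
- jar: bystander, leave it: closed jar 72 mm across, 100 mm high, to the right of the case; origin under its centre
- carton: bystander, leave it: carton 70 x 110 x 55 mm high, to the left of the case; origin under its centre
- pan: bystander, leave it: frying pan 200 mm across, 38 mm high with a 150 mm flat handle, to the left of the case; origin under its centre

How it is judged (in metres and radians):
On the way, in this order (a step that is already met when the one before it is completed fails the run):
1. a fingertip rests on the front rail, the catch not yet pressed (contact force between the fingers and anything else above 0.3 N and value of joint catch below 0.002 m and x of the grasp point in the frame of rail between -0.05 and 0.04 m and y of the grasp point in the frame of rail between -0.24 and 0.24 m and z of the grasp point in the frame of rail between -0.02 and 0.05 m), for 0.1 s.
2. the spring plate in the groove is pressed by the fingers (value of joint catch above 0.0035 m and contact force between the fingers and anything else above 0.5 N), for 0.05 s.
At the end, for the whole second after the job is handed in: the lid stands ajar on its own springs (0.06 to 0.18 rad) and at rest, the spring plate is back up (within 1 mm) (value of joint lid between 0.06 and 0.18 rad and value of joint catch below 0.001 m and velocity of joint lid between -0.05 and 0.05 rad/s); the robot touches nothing.
It fails at once if the lid is lifted beyond ajar (0.22 rad) (value of joint lid above 0.22 rad).
It fails at once if the lid or frame is leaned on: more than 30 N between robot and the case's lid or frame (contact force between any of the fingers, the arm and case above 30 N).
It fails at once if not gentle: the fingers bear on something with more than 40 N (contact force between the fingers and anything else above 40 N).
It fails at once if goods on the table moved by more than 15 mm (distance of any of tape_roll, spatula, bowl, mug, jar, carton, pan from where it was at the start of the episode above 0.015 m).
It also fails if it takes over 64 s, if anything falls off the work surface, if the arm or the gripper's body presses on something with over 40 N, if the wrist force passes 120 N, or if a joint passes its speed limit or range.

## Working session

There is one attempt and no reset: what is moved stays moved. The work goes in short steps, Python scripts to look and compute and a tool call to move; the robot and the scene stay as the last step left them, time stands still between calls to the robot, and variables do not carry over. Pictures are saved under pics/ and viewed, and the job is handed in when it is done.

Besides the shell and the picture viewer there is one more tool, called after "Call:" by a JSON object that holds its "api" and its "payload". carry_out: Moves the arm, as the interface text tells. Its arguments: {"type":"object","properties":{"targets":{"type":"array"},"squeeze":{"type":"number"}},"required":["targets"]}

```bash
mkdir -p pics
python3 - <<'E'
from rig import env,get_image
import cv2
for n in("scene","top"):
    d=get_image(n);cv2.imwrite(f"pics/{n}0.png",d["img"][:,:,::-1]);print(n,d["fx"],d["fy"],d["cx"],d["cy"],d["rvec"],d["tvec"])
s=env.observe();print(s,env.tip_reach)
E
```

```text
scene 410.25216866955805 410.25216866955805 320.4728347588864 198.81123816125927 [ 2.35754634  0.56999631 -0.23097438] [-0.53516968 -0.10812808  1.45412666]
top 469.55241052540845 469.55241052540845 316.4050291793121 200.16293608938665 [ 2.18071022 -2.17345272  0.09701783] [0.02484237 0.57210795 1.36855401]
{'time_s': 0.1, 'q': array([ 6.47818218e+01,  2.18370569e+01,  7.43800861e+01,  1.09281865e-03,
        8.38589285e+01, -1.23353524e+01]), 'qvel': array([-0.07001243, -0.03958967, -0.13851473,  0.07923124,  0.11886364,
        0.01019528]), 'joint_efforts': array([ 4.09527391e-03, -4.49218369e+01, -2.31656903e+01, -1.28839033e-04,
        3.53875264e-03, -2.15399615e-05]), 'position': array([0.12251517, 0.53593286, 0.2527761 ]), 'tool_rot': array([[ 9.74827523e-01, -5.82843633e-04,  2.22959549e-01],
       [-2.22960107e-01, -1.19307732e-03,  9.74826840e-01],
       [-3.02163634e-04, -9.99999118e-01, -1.29299549e-03]]), 'ft_force': array([-0.08145735, -0.71538784, -0.00332353]), 'wrist_torque': array([-0.02476251,  0.01832971, -0.00682297]), 'grip_width': 0.08565505249061799} 0.022
```

View pics/scene0.png

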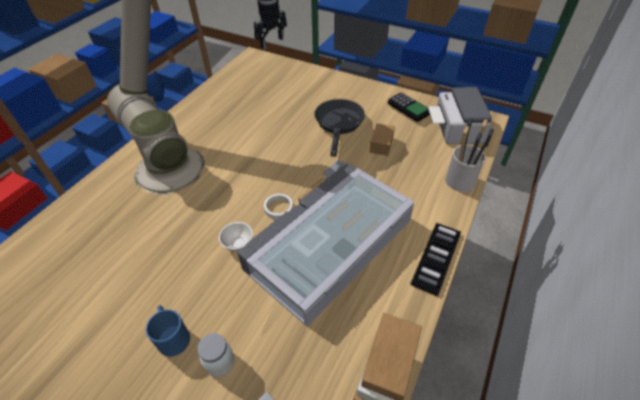

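View pics/top0.png

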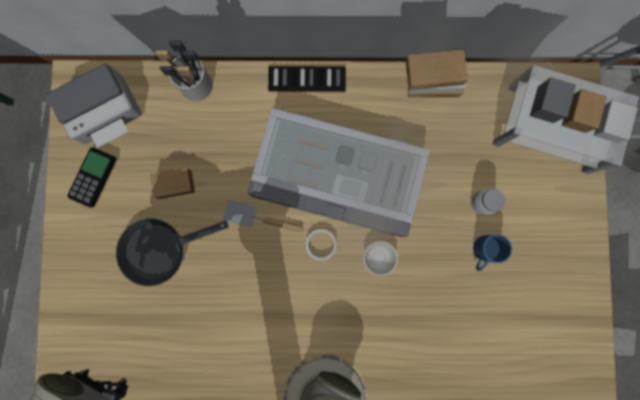

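The top view shows the front rail running from about (252,188) to (410,228). The spatula, tape roll and bowl lie in front of it, at (262,217), (320,244) and (380,257). I'll zoom in on the rail.

Run:
```python
import cv2
a=cv2.imread("pics/top0.png")[170:250,235:430];cv2.imwrite("pics/topz.png",cv2.resize(a,None,fx=4.1,fy=4.1,interpolation=cv2.INTER_CUBIC))
a=cv2.imread("pics/scene0.png")[155:285,225:375];cv2.imwrite("pics/scz.png",cv2.resize(a,None,fx=4.5,fy=4.5,interpolation=cv2.INTER_CUBIC))
```

```text
(no output)
```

View pics/topz.png

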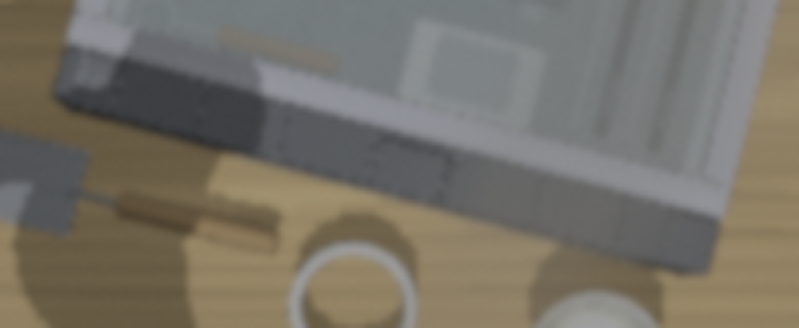

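View pics/scz.png

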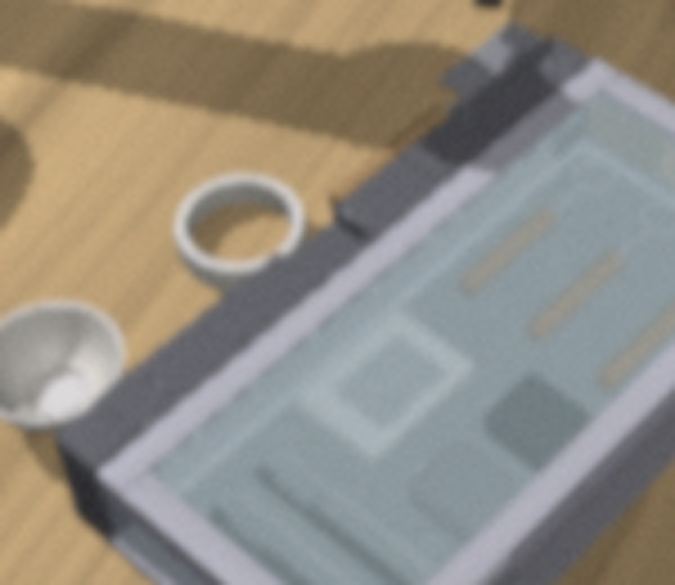

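```bash
cat > h.py <<'E'
import numpy as np,cv2
C={"scene":(410.252,320.473,198.811,[2.35754634,0.56999631,-0.23097438],[-0.53516968,-0.10812808,1.45412666]),
"top":(469.552,316.405,200.163,[2.18071022,-2.17345272,0.09701783],[0.02484237,0.57210795,1.36855401])}
def ray(n,p,z):
    f,cx,cy,r,t=C[n];R=cv2.Rodrigues(np.array(r))[0];c=-R.T@np.array(t)
    d=R.T@np.array([(p[0]-cx)/f,(p[1]-cy)/f,1]);return c+d*(z-c[2])/d[2]
def zt(u,v):return (235+(u+.5)/4.1-.5,170+(v+.5)/4.1-.5)
def zs(u,v):return (225+(u+.5)/4.5-.5,155+(v+.5)/4.5-.5)
def proj(n,P):
    f,cx,cy,r,t=C[n];return cv2.projectPoints(np.array(P,float).reshape(-1,1,3),np.array(r),np.array(t),np.array([[f,0,cx],[0,f,cy],[0,0,1.]]),None)[0].reshape(-1,2)
E
python3 - <<'E'
from h import *
for n in C:
    f,cx,cy,r,t=C[n];print(n,-cv2.Rodrigues(np.array(r))[0].T@np.array(t))
P=lambda s,n,p,z=.09:print(s,ray(n,p,z).round(4))
P("front L top","top",zt(57,97));P("front R","top",zt(706,272));P("boundary R","top",zt(721,218));P("boundary L","top",zt(72,42))
P("back L","top",(272,110));P("back R","top",(428,150))
P("grv TL","top",zt(383,142));P("grv BL","top",zt(372,180));P("grv TR","top",zt(450,158));P("grv BR","top",zt(440,200))
P("sc frontR","scene",zs(58,432));P("sc bndR","scene",zs(103,475));P("sc frontL","scene",zs(512,28));P("sc bndL","scene",zs(595,62))
P("sc groove left end front","scene",zs(335,207));P("sc groove left end back","scene",zs(368,237))
P("tape","top",(320.5,244.5),.024);P("bowl","top",(380.5,258),.04);P("spat end","top",(302,226),.01);P("spat blade","top",(240,213),.0)
E
```

```text
scene [ 0.96702862 -0.68078931  1.00695788]
top [0.44978682 0.0282869  1.4134201 ]
front L top [0.5852 0.2192 0.09  ]
front R [ 0.4661 -0.2277  0.09  ]
boundary R [ 0.5032 -0.2385  0.09  ]
boundary L [0.6235 0.2094 0.09  ]
back L [0.8263 0.1555 0.09  ]
back R [ 0.7113 -0.2916  0.09  ]
grv TL [ 0.5548 -0.0061  0.09  ]
grv BL [0.5285 0.0014 0.09  ]
grv TR [ 0.5439 -0.0523  0.09  ]
grv BR [ 0.5149 -0.0454  0.09  ]
sc frontR [ 0.4684 -0.2255  0.09  ]
sc bndR [ 0.5097 -0.2386  0.09  ]
sc frontL [0.5575 0.2165 0.09  ]
sc bndL [0.6257 0.2112 0.09  ]
sc groove left end front [0.5281 0.007  0.09  ]
sc groove left end back [ 0.5603 -0.0061  0.09  ]
tape [0.441  0.0143 0.024 ]
bowl [ 0.4027 -0.16    0.04  ]
spat end [0.4958 0.0695 0.01  ]
spat blade [0.5346 0.2569 0.    ]
```

The two views agree. The rail's middle is at about (0.543, -0.009), and the case is yawed about -15°. There is a visible hollow near rail y = -17 mm. I'll move above the rail on the left of that hollow with the fingers shut, then find it by touch.

Call:
{"api": "carry_out", "payload": {"targets": [[[1,25,-30,0,0,0,0],[1,50,-60,0,0,0,0],[1,75,-90,0,0,0,-1],[1,100,-120,0,0,0,-2],[1,125,-150,0,0,0,-2],[1,150,-180,0,0,0,-2],[1,175,-210,0,0,0,-2],[1,200,-240,0,0,0,-2],[1,225,-270,0,0,0,-2],[1,250,-300,0,0,0,-2],[1,275,-330,0,0,0,-2],[1,300,-360,0,0,0,-2],[1,325,-390,0,0,0,-2],[1,350,-420,0,0,0,-2],[1,375,-450,0,0,0,-2],[1,400,-480,0,0,0,-2],[1,425,-505,0,0,0,-2],[1,425,-505,-40,0,0,-2],[1,425,-505,-80,0,0,-2],[1,425,-505,-80,0,0,-2]]]}}

```text
time_s: 1.77
position: [0.5445, 0.031, 0.1665]
tool_rot: [[0.966, -0.013, 0.258], [-0.258, 0.002, 0.966], [-0.014, -1.0, -0.001]]
ft_force: [-0.5, 0.5, -0.7]
grip_width: -0.0003
```

Run:
```python
from rig import env,get_image
import cv2
for n in("scene","top"):
    d=get_image(n);a=d["img"][:,:,::-1]
    a=a[150:270,230:430] if n=="top" else a[120:290,200:400]
    cv2.imwrite(f"pics/{n}1.png",cv2.resize(a,None,fx=3.5,fy=3.5,interpolation=cv2.INTER_CUBIC))
s=env.observe();print(s)
```

```text
{'time_s': 1.8667, 'q': array([-9.10880733e+00,  2.57491901e+01,  8.19865220e+01, -4.02913648e-05,
        7.23986499e+01, -8.42343643e+01]), 'qvel': array([ 0.45474928, -2.75865474, -3.39189933, -0.07082373,  0.33608015,
       -0.04606411]), 'joint_efforts': array([-4.79568075e-01, -4.23514044e+01, -1.85209519e+01, -1.30009936e-02,
       -1.55470571e-01, -4.90022703e-04]), 'position': array([0.54738004, 0.03123812, 0.1734013 ]), 'tool_rot': array([[ 9.66488032e-01, -2.31559164e-03,  2.56701232e-01],
       [-2.56701073e-01,  3.70583918e-04,  9.66490777e-01],
       [-2.33312731e-03, -9.99997250e-01, -2.36249935e-04]]), 'ft_force': array([0.67939262, 0.12227699, 0.96664272]), 'wrist_torque': array([-3.86127178e-02,  3.02461637e-05,  1.82800355e-02]), 'grip_width': 0.00012536547790988688}
```

View pics/scene1.png

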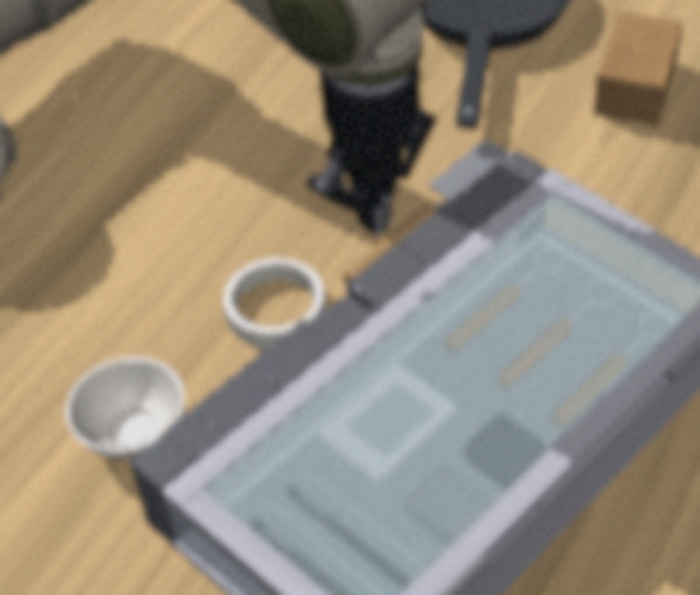

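View pics/top1.png

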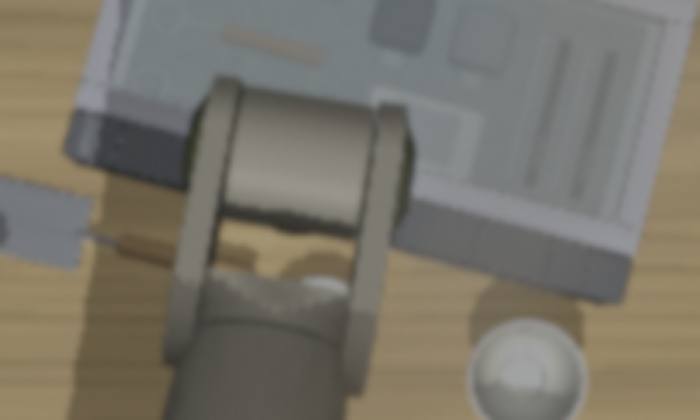

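The scene view shows the fingertip hanging left of the notch, whose left end is at about (350,285) in the crop. I'll go down gently.

Call:
{"api": "carry_out", "payload": {"targets": [[[1,0,0,-25,0,0,0],[1,0,0,-45,0,0,0],[1,0,0,-54,0,0,0],[1,0,0,-56,0,0,0],[1,0,0,-57,0,0,0],[1,0,0,-57,0,0,0],[1,0,0,-57,0,0,0],[1,0,0,-57,0,0,0]]]}}

```text
time_s: 2.53
position: [0.548, 0.0311, 0.1174]
tool_rot: [[0.966, 0.002, 0.257], [-0.257, -0.0, 0.966], [0.002, -1.0, 0.0]]
ft_force: [0.6, -0.4, 0.2]
grip_width: -0.0002
```

Call:
{"api": "carry_out", "payload": {"targets": [[[1,0,0,-1,0,0,0],[1,0,0,-2,0,0,0],[1,0,0,-2,0,0,0]]]}}

```text
time_s: 2.78
position: [0.5475, 0.0311, 0.1143]
tool_rot: [[0.966, -0.0, 0.257], [-0.257, 0.0, 0.966], [-0.0, -1.0, -0.0]]
ft_force: [0.6, 0.8, 1.0]
grip_width: -0.0003
```

Tip is at 92 mm. Stepping on.

Call:
{"api": "carry_out", "payload": {"targets": [[[1,0,0,-1,0,0,0],[1,0,0,-2,0,0,0],[1,0,0,-2,0,0,0]]]}}

```text
time_s: 3.03
position: [0.5476, 0.0312, 0.1121]
tool_rot: [[0.966, -0.0, 0.257], [-0.257, 0.0, 0.966], [-0.0, -1.0, -0.0]]
ft_force: [-0.4, 0.0, -0.3]
grip_width: 0.0002
```

Call:
{"api": "carry_out", "payload": {"targets": [[[1,0,0,-1,0,0,0],[1,0,0,-1,0,0,0],[1,0,0,-1,0,0,0]]]}}

```text
time_s: 3.28
position: [0.5476, 0.0311, 0.1121]
tool_rot: [[0.967, 0.001, 0.257], [-0.257, -0.0, 0.967], [0.001, -1.0, -0.0]]
ft_force: [-1.8, 0.5, 8.1]
grip_width: 0.0001
```

Contact: 8 N with the tip at 90 mm. Next I slide right along the rail.

Call:
{"api": "carry_out", "payload": {"targets": [[[1,0,0,0,0,0,0],[1,-1,-5,0,0,0,0],[1,-2.5,-10,0,0,0,0],[1,-4,-14,0,0,0,0],[1,-5,-19,0,0,0,0],[1,-5,-19,0,0,0,0]]]}}

```text
time_s: 3.78
position: [0.543, 0.0117, 0.1121]
tool_rot: [[0.966, 0.002, 0.257], [-0.257, 0.0, 0.966], [0.002, -1.0, 0.001]]
ft_force: [0.6, -0.4, 5.1]
grip_width: 0.0003
```

Call:
{"api": "carry_out", "payload": {"targets": [[[1,-1,-5,0,0,0,0],[1,-2.5,-10,0,0,0,0],[1,-4,-14,0,0,0,0],[1,-4,-14,0,0,0,0]]]}}

```text
time_s: 4.12
position: [0.539, -0.0022, 0.112]
tool_rot: [[0.966, 0.002, 0.257], [-0.257, 0.0, 0.966], [0.002, -1.0, 0.001]]
ft_force: [0.4, -0.6, 5.5]
grip_width: -0.0004
```

Call:
{"api": "carry_out", "payload": {"targets": [[[1,-1,-5,0,0,0,0],[1,-2.5,-10,0,0,0,0],[1,-2.5,-10,0,0,0,0]]]}}

```text
time_s: 4.37
position: [0.5357, -0.0127, 0.1111]
tool_rot: [[0.966, -0.001, 0.257], [-0.257, -0.0, 0.966], [-0.001, -1.0, -0.0]]
ft_force: [0.8, 0.3, 0.0]
grip_width: 0.0002
```

Call:
{"api": "carry_out", "payload": {"targets": [[[1,-1,-5,0,0,0,0],[1,-2.5,-10,0,0,0,0],[1,-2.5,-10,0,0,0,0]]]}}

```text
time_s: 4.62
position: [0.5334, -0.0227, 0.1112]
tool_rot: [[0.966, -0.0, 0.257], [-0.257, -0.0, 0.966], [-0.0, -1.0, -0.0]]
ft_force: [0.5, 0.1, 0.1]
grip_width: 0.0
```

The force fell to zero and the tip dropped below the rail, so it is over the groove, at about rail y = -16. I'll lower it to the plate.

Call:
{"api": "carry_out", "payload": {"targets": [[[1,0,0,-2,0,0,0],[1,0,0,-4,0,0,0],[1,0,0,-6,0,0,0],[1,0,0,-6,0,0,0]]]}}

```text
time_s: 4.95
position: [0.5334, -0.0217, 0.1048]
tool_rot: [[0.967, -0.001, 0.257], [-0.257, 0.0, 0.967], [-0.001, -1.0, 0.0]]
ft_force: [0.7, -0.1, -0.1]
grip_width: -0.0001
```

Call:
{"api": "carry_out", "payload": {"targets": [[[1,0,0,-1,0,0,0],[1,0,0,-2,0,0,0],[1,0,0,-3,0,0,0],[1,0,0,-4,0,0,0],[1,0,0,-4,0,0,0]]]}}

```text
time_s: 5.37
position: [0.5336, -0.0218, 0.1013]
tool_rot: [[0.966, 0.0, 0.257], [-0.257, 0.0, 0.966], [0.0, -1.0, 0.0]]
ft_force: [0.1, 0.4, 2.1]
grip_width: -0.0001
```

Call:
{"api": "carry_out", "payload": {"targets": [[[1,0,0,-1,0,0,0],[1,0,0,-2,0,0,0],[1,0,0,-2,0,0,0]]]}}

```text
time_s: 5.62
position: [0.5336, -0.0218, 0.0994]
tool_rot: [[0.966, 0.0, 0.257], [-0.257, 0.0, 0.966], [0.0, -1.0, 0.0]]
ft_force: [-1.1, 0.6, 2.8]
grip_width: 0.0001
```

Call:
{"api": "carry_out", "payload": {"targets": [[[1,0,0,-1,0,0,0],[1,0,0,-2,0,0,0],[1,0,0,-3,0,0,0],[1,0,0,-4,0,0,0],[1,0,0,-4,0,0,0],[1,0,0,-4,0,0,0]]]}}

```text
time_s: 6.12
position: [0.5336, -0.0218, 0.0954]
tool_rot: [[0.966, 0.0, 0.257], [-0.257, 0.0, 0.966], [0.0, -1.0, 0.0]]
ft_force: [-0.8, 1.6, 6.3]
grip_width: 0.0001
```

Run:
```python
from rig import env,get_image
import cv2
d=get_image("scene");a=d["img"][120:290,200:400,::-1]
cv2.imwrite(f"pics/scene2.png",cv2.resize(a,None,fx=3.5,fy=3.5,interpolation=cv2.INTER_CUBIC))
s=env.observe();print(s["position"],s["ft_force"])
```

```text
[ 0.53364391 -0.02179929  0.09543745] [-0.21070667  0.86705275  5.73426752]
```

View pics/scene2.png

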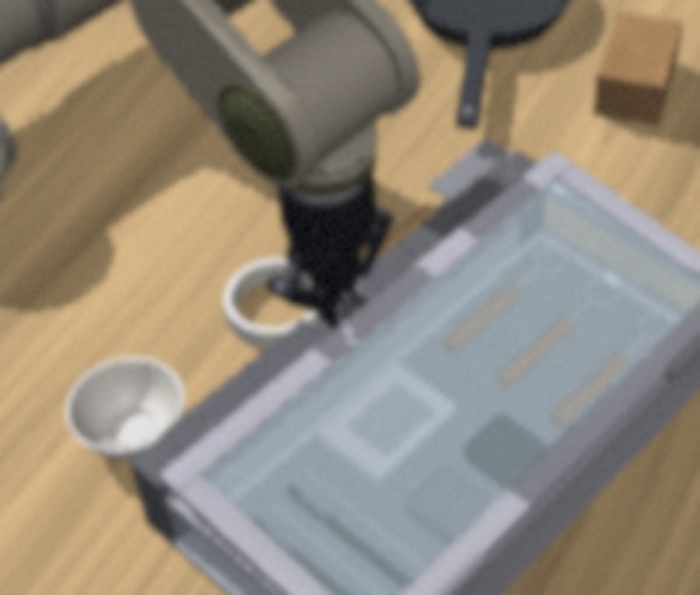

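The plate is pressed about 6.7 mm at about 6 N, and the lid's edge appears to be lifting, with a gap at (175,475). I'll wait briefly, then withdraw straight up.

Call:
{"api": "carry_out", "payload": {"targets": [[[1,0,0,0,0,0,0],[1,0,0,0,0,0,0],[1,0,0,0,0,0,0],[1,0,0,0,0,0,0],[1,0,0,0,0,0,0],[1,0,0,0,0,0,0],[1,0,0,0,0,0,0],[1,0,0,0,0,0,0]]]}}

```text
time_s: 6.83
position: [0.5336, -0.0218, 0.0955]
tool_rot: [[0.966, 0.0, 0.257], [-0.257, -0.0, 0.966], [0.0, -1.0, 0.0]]
ft_force: [-1.4, 1.6, 5.5]
grip_width: -0.0003
```

Call:
{"api": "carry_out", "payload": {"targets": [[[1,0,0,4,0,0,0],[1,0,0,8,0,0,0],[1,0,0,14,0,0,0],[1,-2,0,20,0,0,0],[1,-5,1,30,0,0,0],[1,-10,2,45,0,0,0],[1,-20,5,65,0,0,0],[1,-35,9,90,0,0,0],[1,-50,13,120,0,0,0],[1,-70,18,150,0,0,0],[1,-90,23,170,0,0,0],[1,-110,28,170,0,0,0],[1,-130,33,170,0,0,0],[1,-130,33,170,0,0,0],[1,-130,33,170,0,0,0],[1,-130,33,170,0,0,0]]]}}

```text
time_s: 8.17
position: [0.4039, 0.011, 0.2658]
tool_rot: [[0.966, 0.001, 0.257], [-0.257, -0.0, 0.966], [0.001, -1.0, -0.0]]
ft_force: [0.9, 0.2, -0.2]
grip_width: -0.0001
```

Run:
```python
from rig import env,get_image
import cv2
d=get_image("scene");a=d["img"][120:330,200:440,::-1]
cv2.imwrite(f"pics/scene3.png",cv2.resize(a,None,fx=2.8,fy=2.8,interpolation=cv2.INTER_CUBIC))
d=get_image("top");cv2.imwrite("pics/top3.png",d["img"][:,:,::-1])
s=env.observe();print(s["time_s"],s["position"],s["ft_force"])
```

```text
8.2667 [0.4041477  0.01093862 0.26533948] [ 0.02960094 -0.17455441 -0.02143936]
```

View pics/scene3.png

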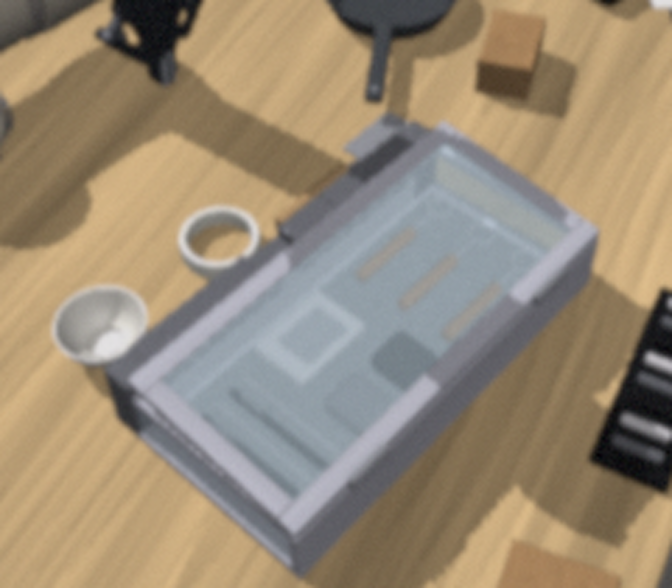

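View pics/top3.png

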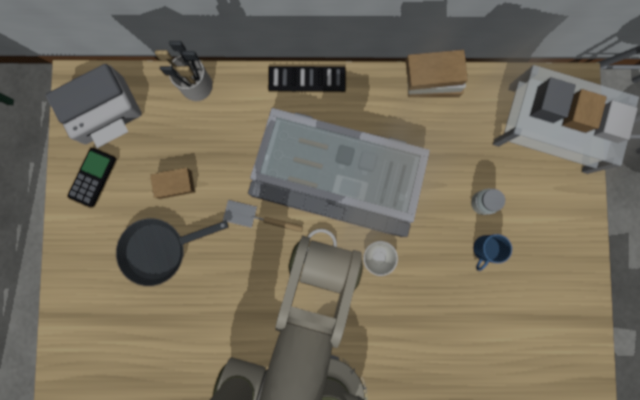

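Run:
```python
from h import *
for h in(.09,.10,.115,.13):print(h,proj("scene",[0.506,-0.2385,h]).round(1),proj("scene",[0.6235,0.21,h]).round(1))
a=cv2.imread("pics/scene3.png");b=cv2.imread("pics/scene0.png")[120:330,200:440]
b=cv2.resize(b,None,fx=2.8,fy=2.8,interpolation=cv2.INTER_CUBIC)
cv2.imwrite("pics/cmp.png",cv2.resize(np.hstack([x[300:588,60:360] for x in(b,a)]),None,fx=1.33,fy=1.33))
```

```text
0.09 [[246.4 259.6]] [[356.1 168.4]]
0.1 [[245.8 257.5]] [[356.2 166.2]]
0.115 [[245.  254.3]] [[356.5 162.7]]
0.13 [[244.1 251. ]] [[356.8 159.2]]
```

View pics/cmp.png

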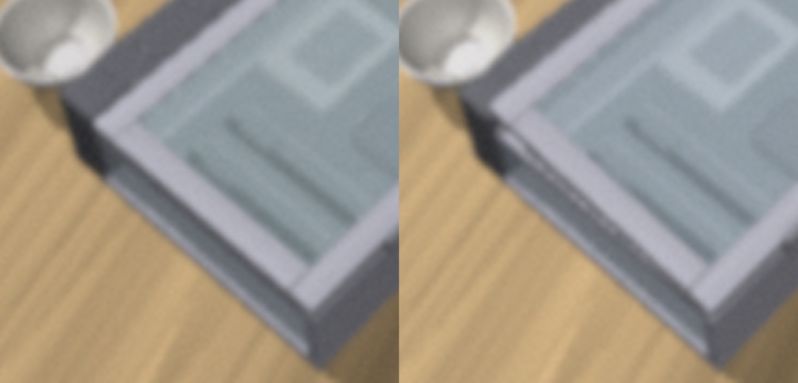

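The before/after crops show a wedge-shaped gap under the lid. Its front-right corner rose from row 260 to about 255, which is roughly 22–25 mm and means the lid is ajar. The goods have not moved and the force reading is zero, so I'm handing in.

```bash
python3 -c "
from rig import env
print(env.close_job())"
```

```text
the job is handed in; nothing more can be done
None
```

The lid popped ajar on its own springs, and I handed the job in at about 8.3 s. No verdict was reported.

- **What I did:** I rested the shut fingertips on the rail with about 8 N at first contact and slid right. The tip dropped into the groove near rail y = -16 mm. I pressed the plate about 6.7 mm at about 6 N, held it there, then withdrew up and back.
- **Last checks:** The pictures show a wedge gap under the lid, with its front edge up roughly 22–25 mm. The goods look unmoved in the pictures, and the arm is clear with a force reading near 0 N. No check failed or disagreed.
- **Not measured:** I could not read the catch and lid joints directly. That the plate sprang back is inferred from the finger having left it.

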